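# Clamp the workpiece and hold a tube over its stub for tacking

## Robot

A 6-joint arm with a two-finger parallel gripper is mounted at the origin on the work surface. World frame = base frame: x ahead of the robot, y to its left, z up, the work surface at z = 0. Lengths are in m, angles in degrees, forces in N, time in s.
With the tool pointing down it reaches from about 0.35 to 0.875 m from the base axis. Payload 4.2 kg.
Tool frame: the origin (TCP) lies between the finger pads; the fingertips stand 19 mm ahead of it and the grasp point (between the pads) is the TCP; z points along the fingers, y is the line along which they close (so a half turn about z gives the same grasp; the last joint's range is limited). The gripper opens to 87 mm and grips with 3 to 60 N. Pads are 19 mm wide; open, the fingers measure 117 mm over their backs; the gripper's body (75 mm by 190 mm) begins 51 mm behind the grasp point.
Start: joints at [14.817, 22.042, 0.453, 0, -68.411, -14.817], TCP at [0.625, 0, 0.242] pointing down, gripper open.
Joint ranges: [-179.83, 179.83], [-69.29, 118.12], [-61.27, 80.66], [-181.25, 117.63], [-171.15, -9.14], [-177.46, 177.46]. Speed limits (degrees/s): [159.86, 159.86, 180, 180, 180, 180].

## Interface

Orientations are given as a 3x3 rotation matrix whose columns are the frame's x, y, z axes.
In Python, from station import r gives the robot as it stands.
- The arm moves only by the tool drive_tool, never from a script. Its argument "steps" is one flat list of numbers, 7 for each row, row after row: the turn, a rotation vector about the tool's x, y, z in rad, then the shift along the tool's x, y, z in m, then the opening, from 0 (shut) to 1 (fully open). A call has 1 to 10 rows; each row shifts and turns the commanded pose from where the row before left it, along the tool's axes as they then stand; what a row does not reach is not made up. A row lasts 1/12 s, in which the tool goes at most 41.7 mm and 7.16 degrees, less where a joint would pass 70% of its speed; a pose out of reach is approached as far as the arm can. A call is refused whole if a number of a shift passes 0.0417 or a number of a turn 0.125, either way. A call with a gripper value outside its range is refused whole. The fingers move at their own pace and stop on an object; the grip force is fixed at half the most. Time passes only in rows, so rows that do not move let the fingers close. It gives the time, the measured TCP pose, the force, the opening and the grip force at its end, in the units of the state.
- r.sense(): the state, without advancing time (a new reading comes with each control period).
- r.capture(name): name is "scene" or "side" or "wrist"; returns the picture (400x640x3 uint8, blue, green, red); there is no depth.
- r.camera_params(name): a dict with "camera_matrix" (3x3 intrinsics, pixels), "extrinsics" (4x4, takes a point from world to camera coordinates). Camera axes: x right, y down, z forward; pixel columns grow to the right and rows downward; lengths in m; the calibration is good to about 2 mm. A picture is of the moment at which its call begins: read the wrist's pose just before it. camera_params takes no time and is no camera call; for the wrist camera it gives the pose at the moment of the call.
- r.finish_job(): hands the job in; it is judged then, once.
The state is a dict: "time_s": time; "joints": joint angles; "joint_velocities": joint speeds; "effort": joint torques, N m; "tcp_pos": TCP position; "ee_rot": TCP orientation; "wrist_force": force on the tool from outside, world axes, zero at the start; "moment": the same for the moment, N m; "gripper_width": opening from 0.0 (shut) to 1.0 (fully open); "gripper_force": force on a finger pad.
Only numpy, scipy, OpenCV 4.12 (cv2) and the standard library are available. Lean on these libraries where they do the work, as an engineer would, in place of code of your own. Each camera call takes 0.05 s, during which the arm holds its last target. There are 200 camera calls.

## Task

First swing the hinged hold-down strap on the welding jig down until it rests fully in its catch. Then pick up the loose piece of rectangular tube that matches the stub in the jig, carry it over the spatter screen, and finish still holding it upright in the gripper just above the stub, its sides in line with the stub's and an open gap of about 6 mm between the two ends for the welder, never letting it touch the jig or the stub. Leave the screen, the two other offcuts and the screwdriver where they are; the program ends while the tube is held still there, strap closed.

Things in the scene. Friction and masses are not known exactly. Their poses are not given: they have to be found in the camera images.
- jig: Welding jig fixed to the bench: steel plate 200 x 170 x 12 mm, origin under its centre, z up. Mid-plate, on a foot plate (20 mm high), stands the workpiece's stub: rectangular tube, 50 mm along jig x, 30 along y, top at 75 mm. At jig y = +55 mm the strap runs along x from hinge cheeks (x = +85 mm, 46 mm high) to a forked catch (x = -70 mm, 24 mm wide inside, 50 mm high).
- stub_top (a point): Centre of the stub's top end, 75 mm above the bench; axes as the jig's (x along the 50 mm sides, z up).
- strap (a joint): Angle of the hold-down strap about its hinge: 0 = level and resting in the catch (a stop), grows as it is raised, to 1.5 = nearly upright. Starts partly raised. The hinge is stiff: the strap stays where it is left; a push of 1 to 4 N at the grip moves it.
- strap_hinge (a point): Point on the strap's hinge axis (the axis runs along jig y), 33 mm above the bench. Axes as the jig's. The strap runs from here towards jig -x, rising by the joint's angle.
- strap_grip (a point): Middle of the strap's round black rubber grip (22 mm diameter, 55 mm long, along the strap), 165 mm from the hinge axis and 2 mm below the strap line through it. The strap is a steel bar 20 mm wide, 8 mm thick. With the strap closed the grip's axis is 31 mm above the bench, and it juts out beyond the catch and the plate's edge.
- tube: Loose piece of rectangular steel tube standing upright, 50 mm along its x, 30 mm along its y, 100 mm tall, wall 3 mm, open ends, about 0.34 kg; the only piece with the stub's section and the tallest of the three offcuts. Origin at the centre of its lower end, z up. Either way round will do.
- square_offcut: Loose upright square tube, 40 x 40 mm, 70 mm tall; a bystander. Origin at the centre of its lower end.
- round_offcut: Loose upright round tube, 42 mm diameter, 80 mm tall; a bystander. Origin at the centre of its lower end.
- screen: Free-standing spatter screen between the offcuts and the jig: dark steel sheet 300 mm along its x, 5 mm thick, top at 90 mm height, on two feet 70 mm deep along its y; 1.3 kg. Origin under its centre at bench level.
- screwdriver: Screwdriver with an orange handle about 195 mm long, lying on the bench beyond the offcuts; a bystander. Origin near its middle, underneath.
Mind the look-alikes: they are no part of the job. Leave any black look-alike of the tube alone.

How it is judged:
By the outcome, as a careful person would: the job done as asked, in the order asked, and still so for the second after the job is handed in, while the arm keeps its last pose, push and grip.
It also fails if it takes over 72 s, if anything falls off the work surface, if the arm or the gripper's body presses on something with over 40 N, if the wrist force passes 120 N, or if a joint passes its speed limit or range.

## Working session

There is one attempt and no reset: what is moved stays moved. The work goes in short steps, Python scripts to look and compute and a tool call to move; the robot and the scene stay as the last step left them, time stands still between calls to the robot, and variables do not carry over. Pictures are saved under pics/ and viewed, at most 10 in all, crops included, and the job is handed in when it is done.

Besides the shell and the picture viewer there is one more tool, called after "Call:" by a JSON object that holds its "fn" and its "kwargs". drive_tool: Moves the arm, as the interface text tells. Its arguments: {"type":"object","properties":{"steps":{"type":"array"}},"required":["steps"]}

```bash
mkdir -p pics; ls; python3 - <<'E'
from station import r
import cv2,numpy as np
s=r.sense();print(s['time_s'],s['tcp_pos'],s['ee_rot'])
for n in("scene","side","wrist"):
    p=r.camera_params(n);cv2.imwrite(f"pics/{n}0.png",r.capture(n));E=np.array(p["extrinsics"])
    print(n,np.round(p["camera_matrix"],1).tolist(),np.round(-E[:3,:3].T@E[:3,3],3),E[2,:3].round(2))
E
```

```text
pics
0.0 [6.24462589e-01 4.00739808e-05 2.40468301e-01] [[-2.24405809e-04 -9.99997735e-01 -2.11667487e-03]
 [-9.99999973e-01  2.24545648e-04 -6.58279410e-05]
 [ 6.63030820e-05  2.11666004e-03 -9.99997758e-01]]
scene [[393.3, 0.0, 316.5], [0.0, 393.3, 203.8], [0.0, 0.0, 1.0]] [ 1.228 -0.131  0.809] [-0.65  0.13 -0.75]
side [[384.2, 0.0, 320.8], [0.0, 384.2, 204.5], [0.0, 0.0, 1.0]] [0.454 0.549 0.602] [ 0.22 -0.72 -0.66]
wrist [[276.2, 0.0, 319.3], [0.0, 276.2, 198.7], [0.0, 0.0, 1.0]] [ 0.624 -0.067  0.383] [-0.    0.24 -0.97]
```

View pics/scene0.png

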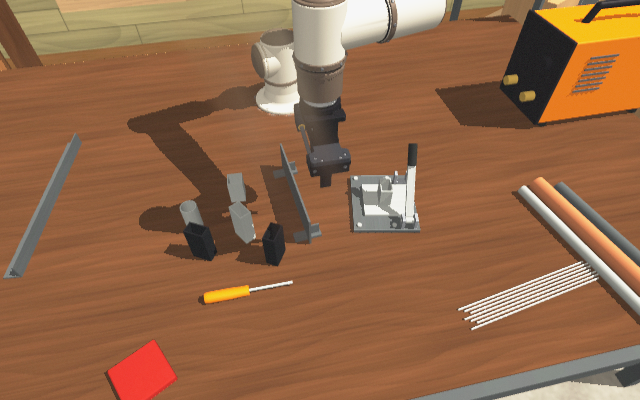

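View pics/side0.png

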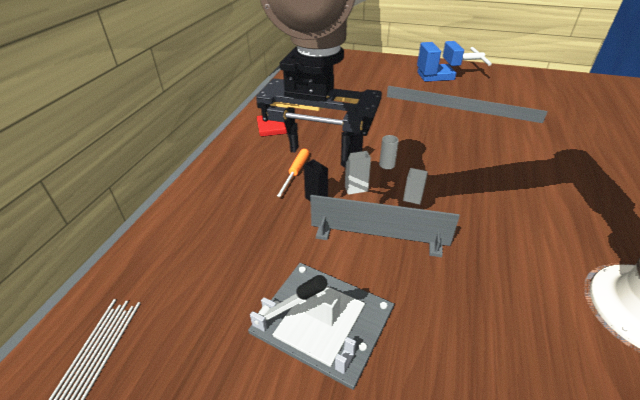

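The scene view shows the jig at about (385,203), with its strap raised and the black grip at about (412,155). The screen is at about (297,195). The grey tube at about (242,222) is the candidate, with black look-alikes at (200,240) and (274,245), and a square (236,187) and a round (190,213) offcut. The side view shows the same things, with the jig at about (325,320). Next I'll enlarge the crops.

```bash
python3 - <<'E'
import cv2,numpy as np
def crop(f,x0,y0,x1,y1,k): return cv2.resize(cv2.imread(f"pics/{f}0.png")[y0:y1,x0:x1],None,fx=k,fy=k,interpolation=cv2.INTER_CUBIC)
a=crop("scene",340,135,430,240,5);b=crop("scene",215,165,280,270,5)
cv2.imwrite("pics/c1.png",np.hstack([a,b]))
a=crop("side",245,255,400,385,4);b=crop("side",300,140,440,205,4)
cv2.imwrite("pics/c2.png",a)
cv2.imwrite("pics/c3.png",np.vstack([b,np.zeros((10,560,3),np.uint8)]))
E
```

```text
(no output)
```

View pics/c1.png

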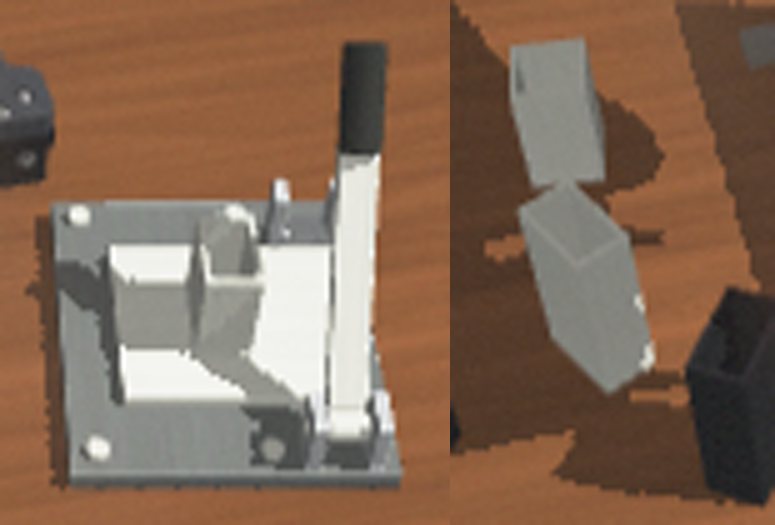

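View pics/c2.png

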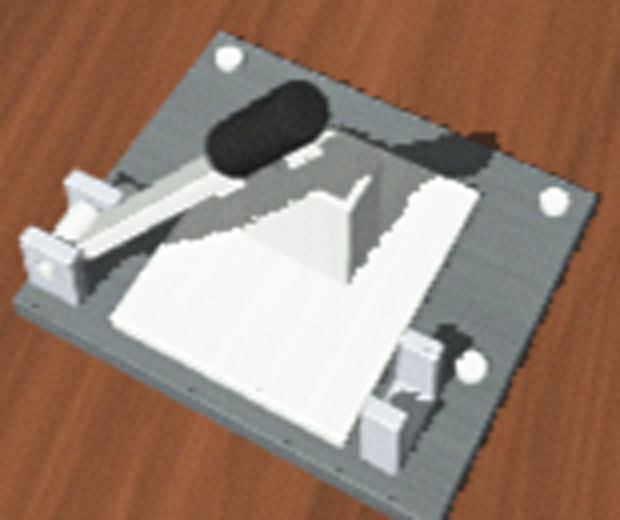

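View pics/wrist0.png

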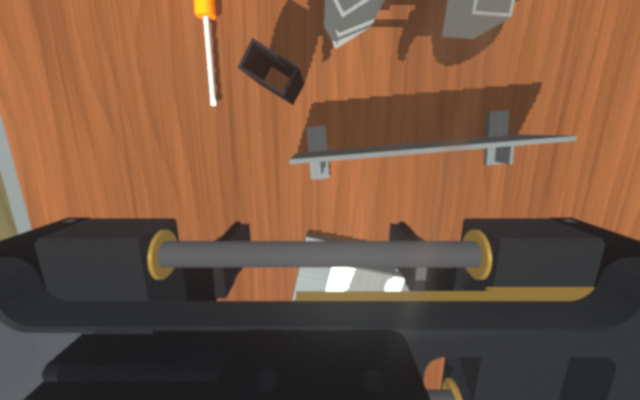

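```bash
cat > h.py <<'E'
from station import r
import numpy as np
from scipy.optimize import least_squares
def proj(p,X):
    E=np.array(p["extrinsics"]);X=np.atleast_2d(X);c=X@E[:3,:3].T+E[:3,3];q=c@np.array(p["camera_matrix"]).T
    return q[:,:2]/q[:,2:]
def place(v,L):
    c,s=np.cos(v[2]),np.sin(v[2]);L=np.atleast_2d(L);return np.c_[v[0]+c*L[:,0]-s*L[:,1],v[1]+s*L[:,0]+c*L[:,1],L[:,2]]
def fit(obs,v0):  # obs: list of (params, local pt, pixel)
    f=lambda v:np.concatenate([(proj(p,place(v,l))-px).ravel() for p,l,px in obs])
    s=least_squares(f,v0,loss="soft_l1",x_scale=[.1,.1,.1]);return s.x,f(s.x).reshape(-1,2)
E
python3 - <<'E'
from h import *
S=r.camera_params("scene");D=r.camera_params("side")
j=[(S,(.1,-.085,.012),(353.6,229.4)),(S,(-.1,-.085,.012),(350.4,175.6)),(S,(.1,.085,.012),(419.6,229.8)),
(D,(.1,-.085,.012),(300,263)),(D,(-.1,-.085,.012),(394.2,303.2)),(D,(.1,.085,.012),(249.5,330))]
v,e=fit(j,[.6,.1,0]);print("jig",v.round(4),np.degrees(v[2]),e.round(1).tolist())
sc=[(a*.025,b*.015,.075) for a in(-1,1) for b in(-1,1)]
print("stub px scene crop",((proj(S,place(v,sc))-[340,135])*5).round().tolist(),"side crop",((proj(D,place(v,sc))-[245,255])*4).round().tolist())
# grip
f=lambda a:np.concatenate([(proj(p,place(v,(.085-.165*np.cos(a[0])-.002*np.sin(a[0]),.055,.033+.165*np.sin(a[0])-.002*np.cos(a[0])))).ravel()-px) for p,px in((S,(412.8,154.4)),(D,(311.7,287.5)))])
s=least_squares(f,[.5]);a=s.x[0];print("strap",a,s.fun.round(1),"grip",place(v,(.085-.165*np.cos(a),.055,.033+.165*np.sin(a)-.002)).round(4))
print("hinge",place(v,(.085,.055,.033)),"closed grip",place(v,(-.08,.055,.031)))
t=[]
for l,px in(((-1,-1,.1),(229.4,207)),((-1,1,.1),(237.6,201.4)),((1,1,.1),(251,212)),((1,-1,.1),(240.6,218)),((1,-1,0),(247.4,243)),((1,1,0),(255.4,237.4)),((-1,-1,0),(235.4,232))):
    t.append((S,(l[0]*.025,l[1]*.015,l[2]),px))
v,e=fit(t,[.6,-.2,.8]);print("tube",v.round(4),np.degrees(v[2]),e.round(1).tolist())
sc=[(a*.025,b*.015,z) for z in(0,.1) for a in(-1,1) for b in(-1,1)]
print("tube in side",proj(D,place(v,sc)).round().tolist())
# screen: top ends in scene (282,146) & (309,238)
E=np.array(S["extrinsics"]);C=-E[:3,:3].T@E[:3,3]
for u in((282,146),(310,238)):
    d=E[:3,:3].T@np.linalg.solve(np.array(S["camera_matrix"]),[*u,1]);print("screen end",(C+d*(.09-C[2])/d[2]).round(3))
E
```

```text
jig [ 0.5611  0.188  -0.2144] -12.28259602189567 [[0.5, -0.2], [-0.3, -1.1], [1.2, -0.8], [-0.0, -1.2], [0.8, -0.2], [-1.5, -0.5]]
stub px scene crop [[196.0, 211.0], [253.0, 210.0], [206.0, 279.0], [265.0, 279.0]] side crop [[385.0, 155.0], [351.0, 210.0], [279.0, 108.0], [243.0, 160.0]]
strap 0.9559887758942998 [-0.3 -0.4  0.1 -0.2] grip [[0.5628 0.2439 0.1658]]
hinge [[0.6558386  0.22364581 0.033     ]] closed grip [[0.49461541 0.25874685 0.031     ]]
tube [ 0.5885 -0.1905  0.5516] 31.60215300776146 [[-1.1, -0.0], [0.9, -0.9], [-0.0, -0.3], [0.1, 0.5], [-0.5, 0.6], [0.9, -0.4], [-0.2, 0.3]]
tube in side [[363.0, 183.0], [367.0, 190.0], [344.0, 186.0], [348.0, 194.0], [366.0, 150.0], [371.0, 157.0], [346.0, 153.0], [350.0, 160.0]]
screen end [ 0.369 -0.055  0.09 ]
screen end [ 0.701 -0.042  0.09 ]
```

Call:
{"fn": "drive_tool", "kwargs": {"steps": [0, 0, -0.12, 0, 0, 0, 0, 0, 0, -0.12, 0, 0, 0, 0, 0, 0, -0.12, 0, 0, 0, 0, 0, 0, -0.12, 0, 0, 0, 0, 0, 0, -0.12, 0, 0, 0, 0, 0, 0, -0.12, 0, 0, 0, 0, 0, 0, -0.12, 0, 0, 0, 0, 0, 0, -0.12, 0, 0, 0, 0, 0, 0, -0.12, 0, 0, 0, 0, 0, 0, -0.12, 0, 0, 0, 0]}}

```text
time_s: 0.98
tcp_pos: [0.6247, 0.0, 0.2411]
ee_rot: [[0.934, -0.357, -0.001], [-0.357, -0.934, -0.0], [-0.001, 0.0, -1.0]]
wrist_force: [-0.9, 0.2, 0.3]
gripper_width: 0.323
gripper_force: 0.0
```

Call:
{"fn": "drive_tool", "kwargs": {"steps": [0, 0, -0.078, 0, 0, 0, 0, 0, 0, -0.078, 0, 0, 0, 0, 0, 0, 0, -0.0128, -0.0375, 0.002, 0, 0, 0, 0, -0.0128, -0.0375, 0.002, 0, 0, 0, 0, -0.0128, -0.0375, 0.002, 0, 0, 0, 0, -0.0128, -0.0375, 0.002, 0, 0, 0, 0, -0.0128, -0.0375, 0.002, 0, 0, 0, 0, -0.0128, -0.0375, 0.002, 0, 0, 0, 0, 0, 0, 0, 0, 0, 0, 0, 0, 0, 0, 0]}}

```text
time_s: 1.82
tcp_pos: [0.5971, 0.2383, 0.2286]
ee_rot: [[0.978, -0.21, -0.001], [-0.21, -0.978, -0.001], [-0.001, 0.001, -1.0]]
wrist_force: [0.4, -0.7, -0.1]
gripper_width: 0.007
gripper_force: 0.0
```

```bash
cat >> h.py <<'E'
J=np.array([.5611,.188]);TH=-.2144
def injig(p):
    c,s=np.cos(TH),np.sin(TH);d=np.array(p[:2])-J;return np.array([c*d[0]+s*d[1],-s*d[0]+c*d[1],p[2]])
def stat():
    s=r.sense();R=np.array(s['ee_rot']);print("t",round(s['time_s'],2),"jig",injig(s['tcp_pos']).round(4),"yawx",np.degrees(np.arctan2(R[1,0],R[0,0])).round(2),"tilt",R[:2,2].round(4),"F",np.round(s['wrist_force'],1),"w",s['gripper_width'],s['gripper_force']);return s
E
python3 - <<'E'
from h import *;import cv2
s=stat();print(np.round(s['tcp_pos'],4),np.round(s['joints'],1))
a=r.capture("scene")[110:240,280:440];b=r.capture("side")[200:385,240:400]
k=lambda i:cv2.resize(i,None,fx=2.5,fy=2.5,interpolation=cv2.INTER_CUBIC)
a=k(a);b=k(b);h=max(len(a),len(b));p=lambda i:np.pad(i,((0,h-len(i)),(0,0),(0,0)))
cv2.imwrite("pics/d1.png",np.hstack([p(a),p(b)]))
E
```

```text
t 1.82 jig [0.0245 0.0568 0.2286] yawx -12.1 tilt [-0.0013 -0.0007] F [ 0.4 -0.7 -0.1] w 0.007068602750329548 0.0
[0.5971 0.2383 0.2286] [ 36.1  24.3   2.1  -0.  -67.9  41.8]
```

View pics/d1.png

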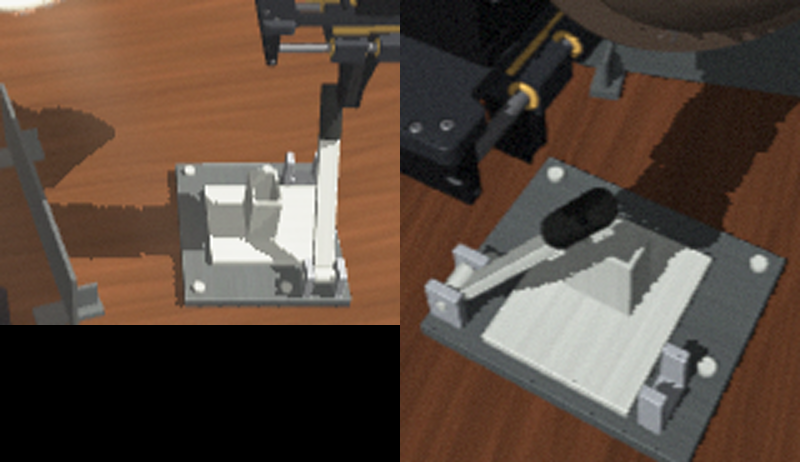

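The picture shows the strap still raised, with the grip at scene-crop (330,112) and side-crop (580,218). The dark finger shapes are near scene-crop (352,95). I'll project the fingertip to check that.

```bash
python3 - <<'E'
from h import *
S=r.camera_params("scene");D=r.camera_params("side")
s=r.sense();p=np.array(s['tcp_pos']);R=np.array(s['ee_rot'])
for o in((0,0,.019),(0,.015,.019),(0,-.015,.019),(0,0,-.05),(0,.095,-.05),(0,-.095,-.05)):
    X=p+R@np.array(o);print(o,((proj(S,X)-[280,110])*2.5).round(),((proj(D,X)-[240,200])*2.5+[400,0]).round())
E
```

```text
(0, 0, 0.019) [[345. 101.]] [[518. 141.]]
(0, 0.015, 0.019) [[329. 101.]] [[533. 122.]]
(0, -0.015, 0.019) [[362. 101.]] [[502. 160.]]
(0, 0, -0.05) [[360.  41.]] [[509.  47.]]
(0, 0.095, -0.05) [[250.  41.]] [[603. -56.]]
(0, -0.095, -0.05) [[470.  40.]] [[386. 183.]]
```

Call:
{"fn": "drive_tool", "kwargs": {"steps": [0, 0, 0, -0.0084, 0.0006, 0.0087, 0, 0, 0, 0, -0.0084, 0.0006, 0.0087, 0, 0, 0, 0, -0.0084, 0.0006, 0.0087, 0, 0, 0, 0, -0.0119, 0, 0.0076, 0, 0, 0, 0, -0.0119, 0, 0.0076, 0, 0, 0, 0, -0.0099, 0, 0.0094, 0, 0, 0, 0, -0.0099, 0, 0.0094, 0, 0, 0, 0, -0.0084, 0, 0.0108, 0, 0, 0, 0, -0.0084, 0, 0.0108, 0, 0, 0, 0, 0, 0, 0, 0]}}

```text
time_s: 2.75
tcp_pos: [0.512, 0.2504, 0.1461]
ee_rot: [[0.977, -0.215, -0.004], [-0.215, -0.977, -0.002], [-0.003, 0.003, -1.0]]
wrist_force: [-0.8, 0.2, -0.3]
gripper_width: 0.007
gripper_force: 0.0
```

```bash
python3 -c "
from h import *;stat()"
```

```text
t 2.75 jig [-0.0612  0.0505  0.1461] yawx -12.43 tilt [-0.0041 -0.0024] F [-0.8  0.2 -0.3] w 0.006614364488146794 0.0
```

Call:
{"fn": "drive_tool", "kwargs": {"steps": [0, 0, 0, -0.0066, -0.002, 0.0119, 0, 0, 0, 0, -0.0066, -0.002, 0.0119, 0, 0, 0, 0, -0.0049, 0, 0.013, 0, 0, 0, 0, -0.0049, 0, 0.013, 0, 0, 0, 0, -0.0024, 0, 0.009, 0, 0, 0, 0, -0.0024, 0, 0.009, 0, 0, 0, 0, -0.0014, 0, 0.0065, 0, 0, 0, 0, -0.0014, 0, 0.0065, 0, 0, 0, 0, 0, 0, 0, 0, 0, 0, 0, 0, 0, 0, 0]}}

```text
time_s: 3.58
tcp_pos: [0.4849, 0.2631, 0.0669]
ee_rot: [[0.977, -0.213, -0.0], [-0.213, -0.977, -0.0], [-0.0, 0.0, -1.0]]
wrist_force: [0.6, 0.3, -0.5]
gripper_width: 0.004
gripper_force: 0.0
```

```bash
python3 - <<'E'
from h import *;import cv2
stat()
a=r.capture("scene")[110:240,280:440];b=r.capture("side")[200:385,240:400]
k=lambda i:cv2.resize(i,None,fx=2.5,fy=2.5,interpolation=cv2.INTER_CUBIC)
a=k(a);b=k(b);h=max(len(a),len(b));p=lambda i:np.pad(i,((0,h-len(i)),(0,0),(0,0)))
cv2.imwrite("pics/d2.png",np.hstack([p(a),p(b)]))
E
```

```text
t 3.58 jig [-0.0904  0.0571  0.0669] yawx -12.31 tilt [-0.0003 -0.0004] F [ 0.6  0.3 -0.5] w 0.004430672688151366 0.0
```

View pics/d2.png

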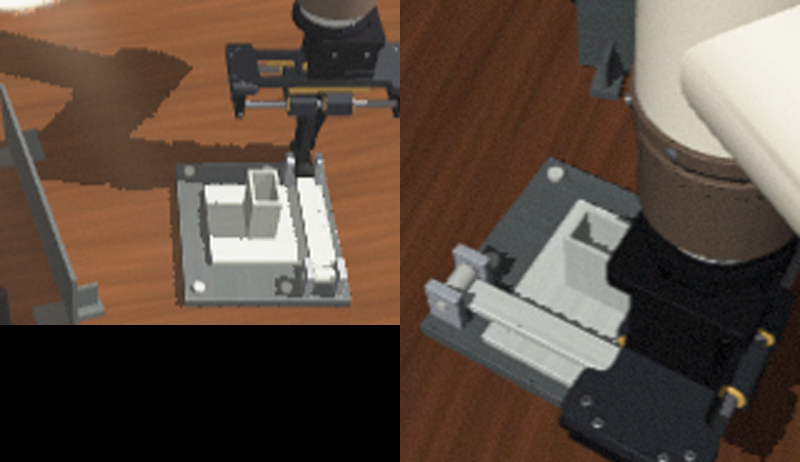

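The strap followed the fingers down and is nearly in its catch, and the whole stub is now visible at scene-crop (263,205). I'll keep pressing in small steps.

Call:
{"fn": "drive_tool", "kwargs": {"steps": [0, 0, 0, 0, 0, 0.002, 0, 0, 0, 0, 0, 0, 0.002, 0, 0, 0, 0, 0, 0, 0.002, 0, 0, 0, 0, 0, 0, 0, 0, 0, 0, 0, 0, 0, 0, 0]}}

```text
time_s: 4.1
tcp_pos: [0.4851, 0.2634, 0.0614]
ee_rot: [[0.977, -0.213, 0.001], [-0.213, -0.977, 0.001], [0.001, -0.001, -1.0]]
wrist_force: [-0.8, -0.3, 2.3]
gripper_width: 0.007
gripper_force: 1.2
```

Call:
{"fn": "drive_tool", "kwargs": {"steps": [0, 0, 0, 0, 0, 0.001, 0, 0, 0, 0, 0, 0, 0.001, 0, 0, 0, 0, 0, 0, 0.001, 0, 0, 0, 0, 0, 0, 0, 0]}}

```text
time_s: 4.43
tcp_pos: [0.4852, 0.2635, 0.061]
ee_rot: [[0.977, -0.212, 0.001], [-0.212, -0.977, 0.0], [0.001, -0.0, -1.0]]
wrist_force: [-6.9, -1.1, 18.0]
gripper_width: 0.005
gripper_force: 9.3
```

Call:
{"fn": "drive_tool", "kwargs": {"steps": [0, 0, 0, 0, 0, -0.02, 0, 0, 0, 0, 0, 0, -0.04, 0, 0, 0, 0, 0, 0, -0.04, 0, 0, 0, 0, 0, 0, -0.04, 0, 0, 0, 0, 0, 0, -0.04, 0, 0, 0, 0, 0, 0, -0.02, 0, 0, 0, 0, 0.0165, 0.0351, 0, 0, 0, 0, 0, 0.0165, 0.0351, 0, 0, 0, 0, 0, 0.0165, 0.0351, 0, 0, 0, 0, 0, 0.0165, 0.0351, 0, 0]}}

```text
time_s: 5.27
tcp_pos: [0.5191, 0.1105, 0.2579]
ee_rot: [[0.977, -0.212, -0.0], [-0.212, -0.977, 0.0], [-0.0, -0.0, -1.0]]
wrist_force: [0.3, 0.7, 0.6]
gripper_width: 0.009
gripper_force: 0.0
```

Call:
{"fn": "drive_tool", "kwargs": {"steps": [0, 0, 0, 0.0165, 0.0351, 0, 0.7, 0, 0, 0, 0.0165, 0.0351, 0, 0.7, 0, 0, 0, 0.0165, 0.0351, 0, 0.7, 0, 0, 0, 0.0165, 0.0351, 0, 0.7, 0, 0, 0, 0.0165, 0.0351, 0, 0.7, 0, 0, 0, 0.0165, 0.0351, 0, 0.7, 0, 0, 0, 0.0165, 0.0351, 0, 0.7, 0, 0, 0, 0.0165, 0.0351, 0, 0.7, 0, 0, -0.11, 0, 0, 0, 0.7, 0, 0, -0.11, 0, 0, 0, 0.7]}}

```text
time_s: 6.1
tcp_pos: [0.5882, -0.1931, 0.2565]
ee_rot: [[1.0, 0.006, -0.002], [0.006, -1.0, 0.0], [-0.002, -0.0, -1.0]]
wrist_force: [-0.2, 0.2, -0.5]
gripper_width: 0.657
gripper_force: 0.0
```

Call:
{"fn": "drive_tool", "kwargs": {"steps": [0, 0, -0.11, 0, 0, 0, 0.7, 0, 0, -0.11, 0, 0, 0, 0.7, 0, 0, -0.11, 0, 0, 0, 0.7, 0, 0, -0.11, 0, 0, 0, 0.7, 0, 0, -0.106, 0, 0, 0, 0.7, 0, 0, 0, 0, 0, 0, 0.7, 0, 0, 0, 0, 0, 0, 0.7]}}

```text
time_s: 6.68
tcp_pos: [0.5883, -0.1905, 0.2575]
ee_rot: [[0.853, 0.521, -0.001], [0.521, -0.853, 0.0], [-0.001, -0.001, -1.0]]
wrist_force: [0.4, -0.9, -0.1]
gripper_width: 0.699
gripper_force: 0.0
```

```bash
python3 - <<'E'
from h import *;import cv2,pickle
s=stat();print(np.round(s['tcp_pos'],4))
W=r.camera_params("wrist");w=r.capture("wrist");a=r.capture("scene")[130:270,330:430];d=r.capture("side")[230:400,240:410]
pickle.dump(W,open("W.pkl","wb"));cv2.imwrite("pics/w2raw.png",w)
k=lambda i,f:cv2.resize(i,None,fx=f,fy=f,interpolation=cv2.INTER_CUBIC)
top=k(w[60:260,200:440],1.66) # wrist crop
cv2.imwrite("pics/e1.png",w)
jig=np.hstack([k(a,4),np.pad(k(d,2.35),((0,560-int(round(170*2.35))),(0,0),(0,0)))])
cv2.imwrite("pics/e2.png",jig);print(jig.shape)
v=[.5885,-.1905,.5516];print("pred wrist",proj(W,place(v,[(a*.025,b*.015,z) for z in(0,.1) for a in(-1,1) for b in(-1,1)])).round().tolist())
E
```

```text
t 6.68 jig [ 0.1071 -0.3641  0.2575] yawx 31.42 tilt [-0.0008  0.0003] F [ 0.4 -0.9 -0.1] w 0.6990916961051524 0.0
[ 0.5883 -0.1905  0.2575]
(560, 800, 3)
pred wrist [[330.0, 191.0], [310.0, 191.0], [330.0, 157.0], [309.0, 157.0], [333.0, 211.0], [307.0, 211.0], [334.0, 166.0], [306.0, 167.0]]
```

View pics/e1.png

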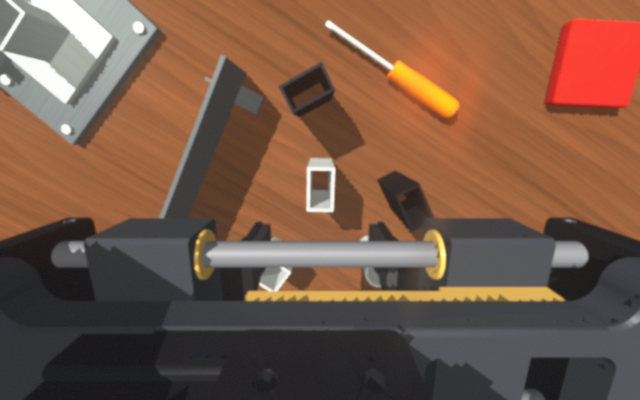

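View pics/e2.png

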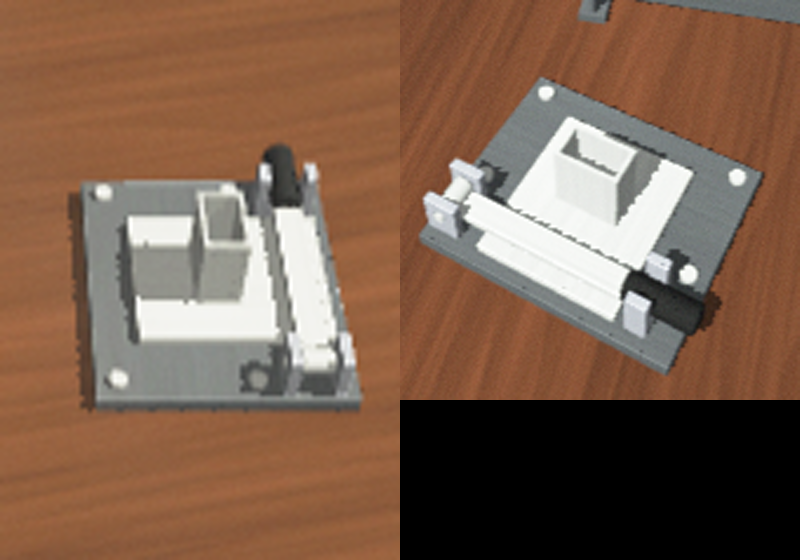

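The wrist view shows the bright tube's rim at (307–335, 166–212), exactly where I predicted it, with free space on both sides for the fingers. The jig crops show the strap level in its fork. They also give the stub's rim corners, at scene-crop (195,193), (240,192), (250,244), (202,246) and side-crop (573,119), (637,144), (618,180), (555,155).

Call:
{"fn": "drive_tool", "kwargs": {"steps": [0, 0, 0, 0, 0, 0.02, 0.7, 0, 0, 0, 0, 0, 0.03, 0.7, 0, 0, 0, 0, 0, 0.03, 0.7, 0, 0, 0, 0, 0, 0.03, 0.7, 0, 0, 0, 0, 0, 0.03, 0.7, 0, 0, 0, 0, 0, 0.02, 0.7, 0, 0, 0, 0, 0, 0.015, 0.7, 0, 0, 0, 0, 0, 0.0075, 0.7, 0, 0, 0, 0, 0, 0, 0.7, 0, 0, 0, 0, 0, 0, 0.7]}}

```text
time_s: 7.67
tcp_pos: [0.5889, -0.1907, 0.0759]
ee_rot: [[0.852, 0.524, 0.0], [0.524, -0.852, -0.0], [0.0, 0.001, -1.0]]
wrist_force: [0.4, -1.0, 0.3]
gripper_width: 0.7
gripper_force: 0.0
```

```bash
python3 - <<'E'
from h import *
s=stat();print(np.round(s['tcp_pos'],4))
S=r.camera_params("scene");D=r.camera_params("side")
st=[((-1,-1),(378.75,178.25),(340.9,291.3)),((-1,1),(390,178),(332.8,306.6)),((1,1),(392.5,191),(306,296)),((1,-1),(380.5,191.5),(313.6,280.6))]
o=[]
for (a,b),p,q in st: o+=[(S,(a*.025,b*.015,.075),p),(D,(a*.025,b*.015,.075),q)]
pl=[((1,-1),S,(354.2,230.2)),((-1,-1),S,(350.5,176)),((1,1),S,(419.5,230.4)),((1,-1),D,(300,263.2)),((-1,-1),D,(394.5,304.2)),((1,1),D,(248.9,330.9))]
p=[(c,(a*.1,b*.085,.012),x) for (a,b),c,x in pl]
for n,q in(("stub",o),("plate",p),("both",o+p),("scene",[x for x in o+p if x[0] is S]),("side",[x for x in o+p if x[0] is D])):
    v,e=fit(q,[.56,.19,-.2]);print(n,v.round(4),np.degrees(v[2]).round(2),np.abs(e).max().round(1),e.mean(0).round(2))
E
```

```text
t 7.67 jig [ 0.1078 -0.3641  0.0759] yawx 31.57 tilt [ 0.0004 -0.0003] F [ 0.4 -1.   0.3] w 0.6995740991039274 0.0
[ 0.5889 -0.1907  0.0759]
stub [ 0.5624  0.186  -0.1729] -9.9 1.6 [-0.03 -0.25]
plate [ 0.561   0.1893 -0.215 ] -12.32 1.7 [ 0.2  -1.09]
both [ 0.5619  0.1868 -0.2092] -11.99 2.1 [-0.01 -0.68]
scene [ 0.5642  0.1857 -0.2202] -12.61 0.8 [-0.03 -0.03]
side [ 0.5611  0.1881 -0.203 ] -11.63 2.4 [-0.01  0.03]
```

Call:
{"fn": "drive_tool", "kwargs": {"steps": [0, 0, 0, 0, 0, 0, 0, 0, 0, 0, 0, 0, 0, 0, 0, 0, 0, 0, 0, 0, 0, 0, 0, 0, 0, 0, 0, 0, 0, 0, 0, 0, 0, 0, 0, 0, 0, 0, 0, 0, 0, 0, 0, 0, 0, 0, 0, 0, 0]}}

```text
time_s: 8.25
tcp_pos: [0.5887, -0.1906, 0.0759]
ee_rot: [[0.852, 0.524, 0.001], [0.524, -0.852, -0.0], [0.0, 0.0, -1.0]]
wrist_force: [-0.1, -0.2, 1.4]
gripper_width: 0.345
gripper_force: 29.8
```

Call:
{"fn": "drive_tool", "kwargs": {"steps": [0, 0, 0, 0, 0, -0.005, 0, 0, 0, 0, 0, 0, -0.015, 0, 0, 0, 0, 0, 0, -0.025, 0, 0, 0, 0, 0, 0, -0.03, 0, 0, 0, 0, 0, 0, -0.03, 0, 0, 0, 0, 0, 0, -0.03, 0, 0, 0, 0, 0, 0, -0.02, 0, 0, 0, 0, 0, 0, -0.01, 0, 0, 0, 0, 0, 0, 0, 0, 0, 0, 0, 0, 0, 0, 0]}}

```text
time_s: 9.08
tcp_pos: [0.5877, -0.1902, 0.2391]
ee_rot: [[0.852, 0.523, -0.002], [0.523, -0.852, 0.001], [-0.001, -0.002, -1.0]]
wrist_force: [0.5, 0.2, -4.0]
gripper_width: 0.346
gripper_force: 29.8
```

```bash
python3 - <<'E'
from h import *
s=stat();print(np.round(s['tcp_pos'],4))
E
```

```text
t 9.08 jig [ 0.1064 -0.3639  0.2391] yawx 31.55 tilt [-0.0022  0.0014] F [ 0.5  0.2 -4. ] w 0.34550572719434364 29.752253838814795
[ 0.5877 -0.1902  0.2391]
```

Call:
{"fn": "drive_tool", "kwargs": {"steps": [0, 0, 0.109, 0, 0, 0, 0, 0, 0, 0.109, 0, 0, 0, 0, 0, 0, 0.109, 0, 0, 0, 0, 0, 0, 0.109, 0, 0, 0, 0, 0, 0, 0.109, 0, 0, 0, 0, 0, 0, 0.109, 0, 0, 0, 0, 0, 0, 0.109, 0, 0, 0, 0, 0, 0, 0, -0.005, -0.0173, 0, 0, 0, 0, 0, -0.009, -0.031, 0, 0, 0, 0, 0, -0.009, -0.031, 0, 0]}}

```text
time_s: 9.92
tcp_pos: [0.581, -0.1079, 0.2369]
ee_rot: [[0.977, -0.213, -0.006], [-0.213, -0.977, 0.0], [-0.006, 0.001, -1.0]]
wrist_force: [0.9, 0.1, -3.2]
gripper_width: 0.34
gripper_force: 29.8
```

Call:
{"fn": "drive_tool", "kwargs": {"steps": [0, 0, 0, -0.009, -0.031, 0, 0, 0, 0, 0, -0.009, -0.031, 0, 0, 0, 0, 0, -0.009, -0.031, 0, 0, 0, 0, 0, -0.009, -0.031, 0, 0, 0, 0, 0, -0.009, -0.031, 0, 0, 0, 0, 0, -0.009, -0.031, 0, 0, 0, 0, 0, -0.009, -0.031, 0, 0, 0, 0, 0, -0.009, -0.031, 0, 0, 0, 0, 0, -0.009, -0.031, 0, 0, 0, 0, 0, -0.0048, -0.018, 0, 0]}}

```text
time_s: 10.75
tcp_pos: [0.5596, 0.2028, 0.2373]
ee_rot: [[0.978, -0.208, -0.005], [-0.208, -0.978, -0.002], [-0.004, 0.003, -1.0]]
wrist_force: [0.3, -0.7, -4.4]
gripper_width: 0.342
gripper_force: 29.8
```

Call:
{"fn": "drive_tool", "kwargs": {"steps": [0, 0, 0, 0, 0, 0, 0, 0, 0, 0, 0, 0, 0, 0, 0, 0, 0, 0, 0, 0, 0]}}

```text
time_s: 11.0
tcp_pos: [0.5603, 0.1994, 0.2384]
ee_rot: [[0.978, -0.21, -0.004], [-0.21, -0.978, -0.002], [-0.003, 0.003, -1.0]]
wrist_force: [0.0, 0.4, -3.6]
gripper_width: 0.347
gripper_force: 29.8
```

```bash
python3 - <<'E'
from h import *
s=stat();print(np.round(s['tcp_pos'],4))
E
```

```text
t 11.0 jig [-0.0032  0.011   0.2384] yawx -12.15 tilt [-0.0039 -0.0023] F [ 0.   0.4 -3.6] w 0.3472826654695494 29.7522515617311
[0.5603 0.1994 0.2384]
```

Call:
{"fn": "drive_tool", "kwargs": {"steps": [0, 0, 0, 0.0022, 0.0059, 0, 0, 0, 0, 0, 0.0021, 0.0058, 0, 0, 0, 0, 0, 0, 0, 0.015, 0, 0, 0, 0, 0, 0, 0.02, 0, 0, 0, 0, 0, 0, 0.015, 0, 0, 0, 0, 0, 0, 0.01, 0, 0, 0, 0, 0, 0, 0.008, 0, 0, 0, 0, 0, 0, 0.005, 0, 0, 0, 0, 0, 0, 0, 0, 0, 0, 0, 0, 0, 0, 0]}}

```text
time_s: 11.83
tcp_pos: [0.5634, 0.1878, 0.1681]
ee_rot: [[0.978, -0.21, 0.001], [-0.21, -0.978, 0.0], [0.001, -0.0, -1.0]]
wrist_force: [0.2, 0.6, -3.5]
gripper_width: 0.345
gripper_force: 29.8
```

```bash
python3 - <<'E'
from h import *;import cv2
s=stat();p=np.array(s['tcp_pos']);print(p.round(4),s['ee_rot'].round(4) if hasattr(s['ee_rot'],'round') else s['ee_rot'])
S=r.camera_params("scene");D=r.camera_params("side");W=r.camera_params("wrist")
a=r.capture("scene");d=r.capture("side");w=r.capture("wrist")
for n,i in(("s",a),("d",d),("w",w)):cv2.imwrite(f"pics/f_{n}.png",i)
R=np.array(s['ee_rot']);L=np.array([(x*.025,y*.015,z) for z in(.0759,-.0241) for x in(-1,1) for y in(-1,1)])
T=p+L@R.T
for n,P in(("scene",S),("side",D),("wrist",W)):
    print(n,"tube",proj(P,T).round(1).tolist(),"stub",proj(P,place([.562,.187,-.212],[(x*.025,y*.015,z) for z in(.075,.02) for x in(-1,1) for y in(-1,1)])).round(1).tolist())
k=lambda i,x0,y0,x1,y1,f:cv2.resize(i[y0:y1,x0:x1],None,fx=f,fy=f,interpolation=cv2.INTER_CUBIC)
A=k(a,345,125,405,225,6);B=k(d,285,215,358,315,6)
cv2.imwrite("pics/g1.png",np.hstack([A,B])[:600,:800]);print(A.shape,B.shape)
E
```

```text
t 11.83 jig [0.0023 0.0003 0.1681] yawx -12.14 tilt [0.0009 0.0002] F [ 0.2  0.6 -3.5] w 0.344799928861327 29.75234312005341
[0.5634 0.1878 0.1681] [[ 9.776e-01 -2.103e-01  9.000e-04]
 [-2.103e-01 -9.776e-01  2.000e-04]
 [ 9.000e-04 -4.000e-04 -1.000e+00]]
scene tube [[391.7, 173.0], [380.2, 173.1], [394.1, 186.8], [382.2, 186.8], [397.1, 143.1], [384.7, 143.2], [400.0, 157.0], [387.1, 157.0]] stub [[379.0, 177.4], [390.4, 177.3], [381.0, 191.1], [392.7, 191.1], [376.8, 191.7], [387.8, 191.6], [378.7, 205.3], [390.0, 205.3]]
side tube [[331.5, 300.7], [340.1, 286.9], [304.0, 288.1], [313.2, 275.1], [332.5, 258.7], [342.1, 244.7], [301.7, 245.9], [312.0, 232.9]] stub [[340.8, 293.1], [332.4, 306.9], [314.4, 281.4], [305.4, 294.3], [339.9, 312.1], [332.0, 325.6], [314.9, 300.4], [306.4, 313.3]]
wrist tube [[300.6, 238.9], [336.1, 238.8], [299.6, 180.6], [337.0, 180.6], [287.5, 316.9], [348.1, 316.9], [284.4, 221.0], [351.0, 221.0]] stub [[336.1, 232.9], [303.1, 232.9], [337.0, 178.5], [302.2, 178.5], [333.2, 214.7], [305.9, 214.7], [333.8, 169.5], [305.4, 169.4]]
(600, 360, 3) (600, 438, 3)
```

View pics/g1.png

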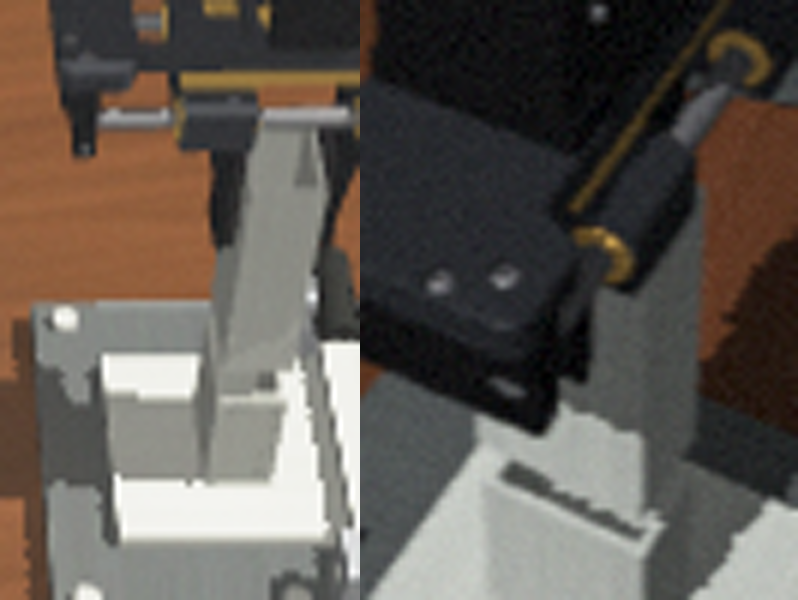

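The view shows the tube hanging above the stub, nearly in line. The stub's front rim runs from scene-crop (211,400) to (281,402), and the tube's lower front edge from about (220,370) to (298,371). In the side crop the stub's near rim runs from (485,480) to (645,545), and the tube's lower edge is at about (640,515). I'll refine this with pixel profiles.

```bash
python3 - <<'E'
import cv2
s=cv2.imread("pics/f_s.png").mean(2).astype(int);d=cv2.imread("pics/f_d.png").mean(2).astype(int);w=cv2.imread("pics/f_w.png").mean(2).astype(int)
def pr(n,i,x0,x1,y0,y1):
    print(n,"     "+" ".join("%3d"%x for x in range(x0,x1)))
    for y in range(y0,y1): print(y,"  "," ".join("%3d"%v for v in i[y,x0:x1]))
pr("scene",s,376,402,160,208)
pr("side",d,300,348,280,318)
pr("wrist",w,292,348,162,186)
E
```

```text
scene      376 377 378 379 380 381 382 383 384 385 386 387 388 389 390 391 392 393 394 395 396 397 398 399 400 401
160     97  99  98  79  28  34  35  40  57 103 130 138 136 135 137 139 136 134 138 136 136 136 137  48  34  75
161     99 100  98  94  28  34  34  46  59 104 133 136 135 135 138 138 137 136 135 137 136 136 121  39  33  96
162    103 102 103 103  31  32  38  47  61 103 135 136 134 134 137 136 135 136 136 136 136 135 114  38  49 105
163    107 105 105 106  46  32  37  45  81 109 137 137 135 134 136 137 136 136 135 136 136 136  93  31  52 104
164    103 103 102 101  64  35  39  45  89 113 137 136 136 135 135 136 135 138 135 137 135 136  71  31  65 100
165    102 100 102 103  69  33  43  50  99 118 137 135 135 135 137 137 134 136 133 137 134 138  56  37  70 101
166    103 106 105 102  95  60  92  92 104 125 136 136 135 136 136 136 136 136 136 136 137 122  55  51  68  84
167    104 102 103 103 102  96 103 104 105 129 137 135 136 137 136 135 135 136 136 136 136 113  53  54  63  66
168    103 100  99  98 100 103 104 104 105 133 139 136 136 137 136 135 136 136 139 135 136  97  5
[... 17185 characters left out ...]
153 153
183    247 247 247 247 247 247 247 245 237 204 157 139 135 137 138 139 139 138 138 138 138 139 140 139 140 140 139 138 136 135 134 136 135 135 134 134 133 131 133 135 136 136 133 133 132 131 133 139 147 154 155 154 154 154 154 155
184    248 248 248 248 248 248 248 245 231 187 147 136 132 132 131 134 134 134 132 132 133 133 134 135 133 133 132 133 131 131 131 132 130 131 131 130 127 127 126 126 127 128 127 128 126 126 128 134 146 153 155 155 156 156 156 155
185    249 249 249 249 249 249 248 243 223 172 141 133 132 133 133 134 133 134 132 131 132 132 129 131 131 133 131 131 129 128 126 128 128 128 127 126 125 123 124 125 123 124 124 125 125 125 126 132 142 153 157 158 158 158 158 158
```

Call:
{"fn": "drive_tool", "kwargs": {"steps": [0, 0, 0, 0, 0.0006, 0.003, 0, 0, 0, 0, 0, 0, 0.003, 0, 0, 0, 0, 0, 0, 0.003, 0, 0, 0, 0, 0, 0, 0, 0, 0, 0, 0, 0, 0, 0, 0, 0, 0, 0, 0, 0, 0, 0]}}

```text
time_s: 12.48
tcp_pos: [0.5629, 0.1873, 0.1585]
ee_rot: [[0.978, -0.21, 0.0], [-0.21, -0.978, -0.0], [0.0, 0.0, -1.0]]
wrist_force: [-0.2, -0.4, -3.7]
gripper_width: 0.342
gripper_force: 29.8
```

```bash
cat > m.py <<'E'
from h import *;import cv2,time
s=stat();p=np.array(s['tcp_pos']);print(p.round(4))
S=r.camera_params("scene");D=r.camera_params("side");W=r.camera_params("wrist")
R=np.array(s['ee_rot']);L=np.array([(x*.025,y*.015,.0759) for x in(-1,1) for y in(-1,1)]);T=p+L@R.T
for n,P in(("scene",S),("side",D),("wrist",W)): print(n,proj(P,T).round(1).tolist(),proj(P,place([.562,.187,-.212],[(x*.025,y*.015,.075) for x in(-1,1) for y in(-1,1)])).round(1).tolist())
zs=[r.sense()['tcp_pos']]
a=r.capture("scene");zs.append(r.sense()['tcp_pos']);d=r.capture("side");zs.append(r.sense()['tcp_pos']);w=r.capture("wrist");zs.append(r.sense()['tcp_pos']);print(np.round(zs,4))
def pr(n,i,x0,x1,y0,y1):
    i=i.mean(2).astype(int);print(n,"     "+" ".join("%3d"%x for x in range(x0,x1)))
    for y in range(y0,y1): print(y,"  "," ".join("%3d"%v for v in i[y,x0:x1]))
pr("scene",a,377,399,178,197)
pr("side",d,300,344,286,310)
pr("wrist",w,298,344,172,187)
E
python3 m.py
```

```text
t 12.48 jig [ 0.0019 -0.0003  0.1585] yawx -12.13 tilt [ 0.     -0.0001] F [-0.2 -0.4 -3.7] w 0.3423658852117646 29.75230073556304
[0.5629 0.1873 0.1585]
scene [[390.9, 175.5], [379.5, 175.6], [393.4, 189.3], [381.6, 189.3]] [[379.0, 177.4], [390.4, 177.3], [381.0, 191.1], [392.7, 191.1]]
side [[331.9, 304.1], [340.4, 290.3], [304.7, 291.6], [313.8, 278.5]] [[340.8, 293.1], [332.4, 306.9], [314.4, 281.4], [305.4, 294.3]]
wrist [[300.6, 238.9], [336.1, 238.8], [299.6, 180.6], [337.0, 180.6]] [[336.1, 236.4], [301.7, 236.4], [337.0, 180.0], [300.8, 179.9]]
[[0.5629 0.1873 0.1585]
 [0.563  0.1873 0.1586]
 [0.563  0.1873 0.1587]
 [0.563  0.1873 0.1587]]
scene      377 378 379 380 381 382 383 384 385 386 387 388 389 390 391 392 393 394 395 396 397 398
178    132 130 128 106 105 102 135 146 138 136 138 137 136 136 136 138 139 138 131 127  55  39
179    133 131 122 105 104 113 144 141 138 137 138 137 137 137 136 136 138 137 128 131  73  41
180    132 126 114 112 107 113 140 138 138 138 137 138 137 137 135 137 138 138 121 122  77  41
181    132 123 111 115 106 118 138 138 138 137 140 137 138
[... 8399 characters left out ...]
134 134 135 135 135 136 134 137 134 135 135 133 134 132 131 131 129 128 127 129 132 138 141 140 140 136 135 138 148 152 154 154
184    246 243 229 186 145 133 134 134 134 131 132 132 131 131 132 132 130 129 129 131 132 131 131 130 130 130 128 128 127 126 124 123 124 125 124 125 125 126 126 126 127 133 143 152 153 153
185    247 241 220 170 139 133 134 133 131 130 130 128 128 130 130 130 130 129 129 129 128 129 127 127 127 126 126 124 124 124 124 122 122 123 120 122 123 122 124 124 126 130 140 150 154 155
186    246 236 202 156 135 131 133 133 131 131 130 129 130 129 129 129 129 128 126 125 127 126 125 124 123 124 124 124 123 123 122 123 122 122 122 122 123 123 123 123 123 127 136 149 155 158
```

Call:
{"fn": "drive_tool", "kwargs": {"steps": [0, 0, 0, 0.0006, -0.0005, 0.001, 0, 0, 0, 0, 0, 0, 0.001, 0, 0, 0, 0, 0, 0, 0, 0, 0, 0, 0, 0, 0, 0, 0, 0, 0, 0, 0, 0, 0, 0, 0, 0, 0, 0, 0, 0, 0]}}

```text
time_s: 13.13
tcp_pos: [0.5636, 0.1876, 0.1566]
ee_rot: [[0.978, -0.21, 0.0], [-0.21, -0.978, -0.0], [0.0, 0.0, -1.0]]
wrist_force: [0.1, -1.1, -4.3]
gripper_width: 0.345
gripper_force: 29.8
```

```bash
python3 m.py | grep -v "^2[0-9][0-9] "
```

```text
t 13.13 jig [0.0025 0.0002 0.1566] yawx -12.13 tilt [ 0.0001 -0.    ] F [ 0.1 -1.1 -4.3] w 0.345291320098144 29.752349783666432
[0.5636 0.1876 0.1566]
scene [[391.1, 176.2], [379.6, 176.3], [393.5, 189.9], [381.7, 190.0]] [[379.0, 177.4], [390.4, 177.3], [381.0, 191.1], [392.7, 191.1]]
side [[331.4, 304.9], [339.9, 291.1], [304.3, 292.4], [313.4, 279.3]] [[340.8, 293.1], [332.4, 306.9], [314.4, 281.4], [305.4, 294.3]]
wrist [[300.6, 238.8], [336.1, 238.8], [299.6, 180.6], [337.0, 180.6]] [[336.8, 237.8], [302.2, 237.8], [337.7, 181.0], [301.2, 181.0]]
[[0.5636 0.1876 0.1566]
 [0.5636 0.1876 0.1566]
 [0.5636 0.1876 0.1566]
 [0.5636 0.1876 0.1566]]
scene      377 378 379 380 381 382 383 384 385 386 387 388 389 390 391 392 393 394 395 396 397 398
178    131 131 129 105 105 103 129 138 139 134 137 138 135 136 135 137 139 136 131 127  56  39
179    132 130 123 103 104 105 135 138 137 135 139 137 137 134 138 137 138 137 129 130  71  37
180    132 126 113 111 104 104 136 140 138 136 139 136 136 136 136 139 138 137 121 123  78  41
181    132 124 110 122 105 111 138 139 137 138 136 138 137 13
[... 5834 characters left out ...]
132 131 132 132 132 132 135 137 139 141 140 140 137 135 133 133 131 132 132 133 132 132 132 131 129 127 131 139 148 153 154 155
184    247 243 229 186 145 135 134 134 134 132 132 130 130 130 132 132 132 133 131 133 130 132 131 130 131 131 131 129 129 127 126 127 126 125 126 125 126 125 125 124 126 132 142 151 153 153
185    246 240 219 170 140 133 133 134 132 133 132 131 131 130 131 132 131 131 130 130 128 127 127 126 126 127 125 127 125 124 124 122 123 123 124 124 123 123 123 124 123 128 138 149 153 154
186    245 235 200 155 135 133 132 131 131 131 130 128 128 128 129 129 129 127 127 126 127 125 125 123 123 124 124 124 124 123 121 122 121 123 123 122 121 123 123 123 122 126 135 145 152 155
```

Call:
{"fn": "drive_tool", "kwargs": {"steps": [0, 0, 0, 0.0007, 0, 0.0005, 0, 0, 0, 0, 0, 0, 0, 0, 0, 0, 0, 0, 0, 0, 0, 0, 0, 0, 0, 0, 0, 0, 0, 0, 0, 0, 0, 0, 0, 0, 0, 0, 0, 0, 0, 0]}}

```text
time_s: 13.78
tcp_pos: [0.5642, 0.1875, 0.156]
ee_rot: [[0.978, -0.21, -0.0], [-0.21, -0.978, -0.0], [-0.0, 0.0, -1.0]]
wrist_force: [-0.2, 0.1, -4.4]
gripper_width: 0.343
gripper_force: 29.8
```

```bash
python3 - <<'E'
from h import *
s=stat();print(np.abs(s['joint_velocities']).max())
if s['gripper_force']>20 and .1545<s['tcp_pos'][2]<.158: print(r.finish_job())
E
```

```text
t 13.78 jig [3.20e-03 1.00e-04 1.56e-01] yawx -12.14 tilt [-0. -0.] F [-0.2  0.1 -4.4] w 0.34272169200394154 29.75224520545453
0.07626556913391987
the job is handed in; nothing more can be done
None
```

I handed the job in at 13.8 s: the strap is closed in its catch, and the tube is held upright and still above the stub, in line with it to within about 1 mm. The gap is 5 to 7 mm: the arm's own position reading gives 5.1 mm, while the scene camera suggested nearer 7 mm.

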